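# Sort chamfered from square-cut locating pins by feel

### The arm

A 7-joint arm with a two-finger parallel gripper is mounted at the origin on the work surface. World frame = base frame: x ahead of the robot, y to its left, z up, the work surface at z = 0. Lengths are in m, angles in rad, forces in N, time in s.
With the tool pointing down it reaches from about 0.425 to 1.025 m from the base axis. Payload 9.4 kg.
Tool frame: the origin (TCP) lies at the very end of the fingers, on their centre line; the grasp point (between the pads) lies 19 mm behind it; z points along the fingers, y is the line along which they close (so a half turn about z gives the same grasp; the last joint's range is limited). The gripper opens to 93 mm and grips with 3 to 60 N. Pads are 15 mm wide; open, the fingers measure 128 mm over their backs; the gripper's body (75 mm by 188 mm) begins 65 mm behind the grasp point.
Start: joints at [-0.077, 0.599, -0.003, 1.599, 0.002, 0.943, -0.08], TCP at [0.725, -0, 0.219] pointing down, gripper open.
Joint ranges: [-2.57, 2.57], [-0.35, 1.97], [-1.29, 1.29], [0.11, 2.56], [-1.05, 4.19], [0.11, 1.86], [-2.63, 2.63]. Speed limits (rad/s): [2.22, 2.22, 3.01, 3.01, 3.14, 3.14, 3.14].

### API

Orientations are given as a unit quaternion [w, x, y, z].
In Python, from cell import arm, kin, sensors, snapshot gives the robot as it stands. Calls block until the motion is done:
- arm.move_ptp(position, orientation): joint-space move of the TCP to a pose.
- arm.move_straight(position, ori=None, feed=0.15, force_limit=None): straight line of the TCP; ori=None keeps the orientation; feed is the mean speed in m/s. With force_limit (N) it stops when the force on the tool has changed by that much, and returns True; else False.
- arm.goto_joints(angles): joint-space move.
- arm.open_gripper() and arm.grasp(newtons=None): open the fingers fully, or close them until they stop; newtons is the grip in N (None keeps the last).
- arm.dwell(seconds).
- kin.inverse_kinematics(position, orientation): joint angles nearest the present ones, or None.
- sensors.sense(): the state.
- snapshot(name): name is "scene" or "side" or "wrist"; returns a dict with "img" (480x640x3 uint8, red, green, blue), "depth" (480x640 float32, m along the optical axis (not along the pixel's ray), 0 where there is no reading), "camera_matrix" (3x3 intrinsics, pixels), "rvec" (rotation vector, rad) and "tvec" (3), from world to camera coordinates, as OpenCV has them. Camera axes: x right, y down, z forward; pixel columns grow to the right and rows downward; lengths in m; the calibration is good to about 2 mm. A picture is of the moment at which its call begins.
A pose or a line that the arm cannot do raises arm.Unreachable and nothing moves.
- arm.sign_off(): hands the job in; it is judged then, once.
The state is a dict: "clock": time; "joint_positions": joint angles; "qvel": joint speeds; "joint_efforts": joint torques, N m; "tool_pos": TCP position; "orientation": TCP orientation; "wrist_force": force on the tool from outside, world axes, zero at the start; "ft_torque": the same for the moment, N m; "finger_gap": finger opening in m; "finger_force": force on a finger pad.
Only numpy, scipy, OpenCV 4.12 (cv2) and the standard library are available. Lean on these libraries where they do the work, as an engineer would, in place of code of your own. Each camera call takes 0.05 s, during which the arm holds its last target. There are 200 camera calls.

### The job

Four locating pins stand with their working ends hidden in the blue stand: two are chamfered, two cut square. Feel in the stepped bores of the seat block which is which, without forcing a pin that will not go, and leave one chamfered pin fully home in each bore of the block and one square-cut pin stood end-down in each pipe of the pipe rack. Let go of everything and leave the key, the corner block and the can where they are.

Things in the scene. Friction and masses are not known exactly. Their poses are not given: they have to be found in the camera images.
- stand: Blue fixed loading stand 50 x 200 x 46 mm (own x, y, z), origin at the centre of its underside, z up. Four round blind sockets in a row along its y, 50 mm apart, 23 mm wide, 40 mm deep (floor 6 mm above the table). At the start a steel locating pin stands upright, working end down, in each; the upper 60 mm of each shows and all look alike. Which kind stands where differs every time.
- stand_hole0 (a point): Centre of the mouth of stand socket 0, 46 mm above the table. All four pins: 100 mm long, about 0.25 kg; round shank 20 mm in diameter, 70 mm long, under a knurled round head 26 mm in diameter and 30 mm tall, 76 to 106 mm above the table while in the stand. Grip by the head.
- stand_hole1 (a point): Centre of the mouth of stand socket 1, 46 mm above the table. Two of the pins have a chamfered working end: over its last 12 mm the shank tapers to a flat 10 mm wide. The other two are cut square across the full 20 mm.
- stand_hole2 (a point): Centre of the mouth of stand socket 2, 46 mm above the table. Own y of the stand runs from socket 0 to socket 3.
- stand_hole3 (a point): Centre of the mouth of stand socket 3, 46 mm above the table. The pin in it stands on the socket floor, 40 mm below this point.
- seat_block: Fixed dark steel block 60 x 120 x 46 mm (own x, y, z), origin at the centre of its underside, z up; two upright stepped bores 60 mm apart along its y. Each is 24 mm wide for 30 mm, then a sharp shoulder (16 mm above the table) and a throat 15.5 mm wide. A square end stops hard on the shoulder; a chamfered end rests about 6.5 mm lower. It may swap sides with the pipe rack.
- bore0 (a point): Centre of the mouth of bore 0 of the seat block, 46 mm above the table, 30 mm above the shoulder. Axes as the block's.
- bore1 (a point): Centre of the mouth of bore 1 of the seat block, 46 mm above the table, 30 mm above the shoulder. Axes as the block's.
- bore0_plunger (a joint): Small brass plunger in the throat of bore 0, top 1 mm below the shoulder, on a light spring (under 1 N). 0 = up (empty, or a square end standing on the shoulder); a chamfered pin that is home holds it down by its weight at about 0.006 m. Metres, grows downward, range 0 to 0.007.
- bore1_plunger (a joint): Small brass plunger in the throat of bore 1, top 1 mm below the shoulder, on a light spring (under 1 N). 0 = up (empty, or a square end standing on the shoulder); a chamfered pin that is home holds it down by its weight at about 0.006 m. Metres, grows downward, range 0 to 0.007.
- pipe_rack: Fixed pipe rack: a steel base plate 80 x 130 x 6 mm with two upright open pipe stubs 60 mm apart along its y; origin at the centre of its underside, z up. Pipe bore 25 mm, outside 33 mm, mouth 60 mm above the table. Any pin drops in, end down, and its head stays above the mouth.
- pipe0 (a point): Centre of the mouth of pipe 0 of the pipe rack, 60 mm above the table. Axes as the rack's.
- pipe1 (a point): Centre of the mouth of pipe 1 of the pipe rack, 60 mm above the table. Axes as the rack's.
- pipe0_pad (a joint): Brass floor pad of pipe 0 on a light spring (under 1 N), top 14 mm above the table when up. 0 = empty; a pin standing on it holds it down at 0.006 m (pad top then 8 mm above the table). Metres, grows downward, range 0 to 0.006.
- pipe1_pad (a joint): Brass floor pad of pipe 1 on a light spring (under 1 N), top 14 mm above the table when up. 0 = empty; a pin standing on it holds it down at 0.006 m (pad top then 8 mm above the table). Metres, grows downward, range 0 to 0.006.
- wing_key: Bystander: flat three-winged aluminium key, about 120 mm across and 8 mm thick, lying on the table; origin at the centre of its underside.
- corner_block: Bystander: L-shaped dark steel corner block, legs 70 and 63 mm, 14 mm thick, 50 mm tall; origin under the middle of the longer leg.
- spray_can: Bystander: upright aluminium can, 52 mm in diameter and 160 mm tall; origin at the centre of its underside.
Mind the look-alikes: they are no part of the job. What is shaped like the pipe_rack but red is not meant.

How it is judged:
By the outcome, as a careful person would: the job done as asked, in the order asked, and still so for the second after the job is handed in, with the robot touching nothing.
It also fails if it takes over 72 s, if anything falls off the work surface, if the arm or the gripper's body presses on something with over 40 N, if the wrist force passes 120 N, or if a joint passes its speed limit or range.

## Working session

There is one attempt and no reset: what is moved stays moved. The work goes in short steps, each a Python script; the robot and the scene stay as the last script left them, time stands still between calls to the robot, and variables do not carry over. Pictures are saved under pics/ and viewed, at most 10 in all, crops included, and the job is handed in when it is done.

```bash
ls; mkdir -p pics; python3 - <<'E'
from cell import arm,kin,sensors,snapshot
import cv2,numpy as np,pickle
for n in("scene","side"):
    s=snapshot(n); cv2.imwrite(f"pics/{n}0.png",s["img"][...,::-1]); pickle.dump(s,open(f"{n}.pkl","wb"))
    R=cv2.Rodrigues(np.array(s["rvec"],float))[0]; print(n,-R.T@np.array(s["tvec"]).ravel(), R[2], (s["depth"]>0).mean())
print(sensors.sense())
E
```

```text
pics
scene [ 1.00680504 -0.60635418  0.9400754 ] [-0.39322402  0.547473   -0.73868002] 0.9960677083333334
side [0.45823801 1.10315378 1.0446277 ] [ 0.07113141 -0.73167436 -0.67793285] 0.9959016927083333
{'clock': 0.1, 'joint_positions': array([-0.07670816,  0.6000538 , -0.00251468,  1.60003561,  0.00178344,
        0.94290043, -0.07979012]), 'qvel': array([-0.00119382, -0.00236644,  0.00057103, -0.00231299,  0.00028839,
       -0.00103444, -0.00112981]), 'joint_efforts': array([ 3.72570619e-03, -7.66555166e+01,  1.50162086e+00, -2.52937996e+01,
       -5.23535069e-02,  1.36034010e-02,  2.68517283e-05]), 'tool_pos': array([ 7.24569530e-01, -2.14095651e-05,  2.17845560e-01]), 'orientation': array([-4.44008339e-04,  7.07091376e-01,  7.07121842e-01, -5.38020155e-04]), 'wrist_force': array([ 0.20507678,  0.45062252, -0.06998981]), 'ft_torque': array([-0.01151098,  0.01908924, -0.02293762]), 'finger_force': 0.0, 'finger_gap': 0.09310871681382399}
```

View pics/scene0.png

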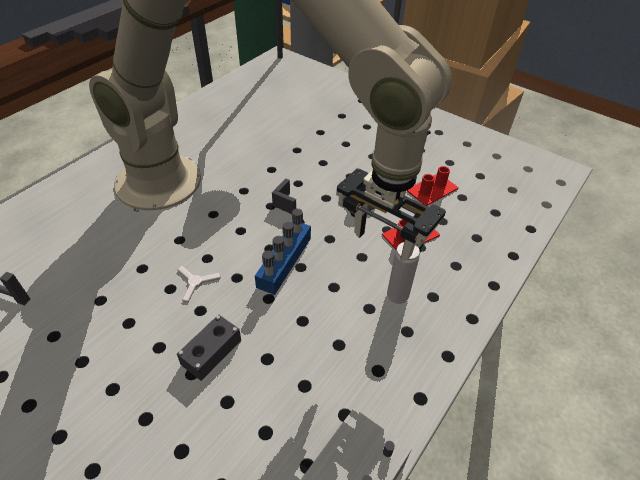

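View pics/side0.png

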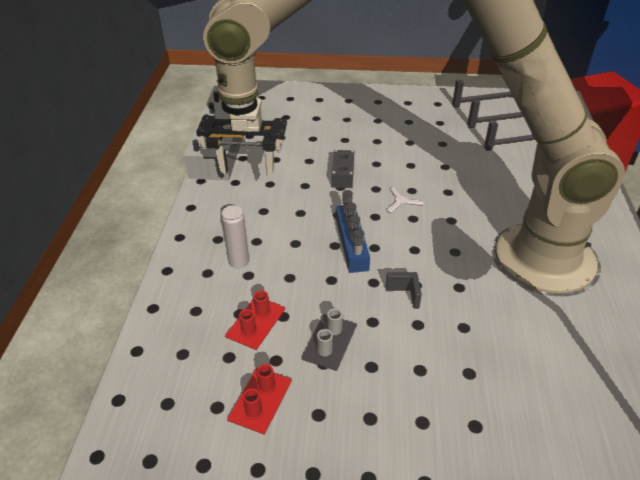

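Candidates for the pipe rack are the steel one at side (329,338) and the red look-alikes at (255,322) and (260,400), so I take the steel one. Stand: blue, side (352,238), scene (283,257), with 4 pins. Seat block: side (343,168), scene (209,347). The can is at scene (402,272), the key at (196,283), and the corner block at (283,192).

```bash
cat > h.py <<'E'
import cv2,numpy as np
def cloud(s):
    K=np.array(s["camera_matrix"]);d=s["depth"];v,u=np.mgrid[:480,:640]
    P=np.stack([(u-K[0,2])/K[0,0]*d,(v-K[1,2])/K[1,1]*d,d],-1)
    R=cv2.Rodrigues(np.array(s["rvec"],float))[0]
    return (P-np.array(s["tvec"]).ravel())@R
def ray(s,uv,z):
    """pixels onto the plane at height z"""
    uv=np.array(uv,float).reshape(-1,2);K=np.array(s["camera_matrix"]);R=cv2.Rodrigues(np.array(s["rvec"],float))[0]
    r=np.c_[uv,np.ones(len(uv))]@np.linalg.inv(K).T@R; c=-R.T@np.array(s["tvec"]).ravel()
    return (c+r*((z-c[2])/r[:,2])[:,None])[:,:2]
E
python3 - <<'E'
import pickle;from h import *
def box(p):
    p=p.astype(np.float32); (c,sz,a)=cv2.minAreaRect(p*1000); return len(p),np.round(c,1),np.round(sz,1),round(a,1)
boxes={"side":dict(stand=(325,200,380,275),seat=(328,145,360,192),rack=(298,303,360,372)),"scene":dict(stand=(250,215,315,295),seat=(175,312,245,382))}
for n in boxes:
    s=pickle.load(open(n+".pkl","rb"));P=cloud(s);im=s["img"].astype(int)
    for k,(a,b,c,d) in boxes[n].items():
        q=P[b:d,a:c].reshape(-1,3);col=im[b:d,a:c].reshape(-1,3)
        zt=.060 if k=="rack" else .046
        m=abs(q[:,2]-zt)<.004
        if k=="stand": m&=col[:,2]>col[:,0]+40
        print(n,k,"top",box(q[m,:2]))
        if k=="stand":
            m=abs(q[:,2]-.106)<.004; print("heads",box(q[m,:2]))
        if k=="rack":
            m=abs(q[:,2]-.006)<.003; print("plate",box(q[m&(col.sum(1)<330),:2]))
from cell import snapshot
s=snapshot("wrist");R=cv2.Rodrigues(np.array(s["rvec"],float))[0];print(-R.T@np.array(s["tvec"]).ravel(),R)
cv2.imwrite("pics/w0.png",s["img"][...,::-1])
s=pickle.load(open("side.pkl","rb"))["img"][130:390,210:430,::-1]
cv2.imwrite("pics/crop.png",cv2.resize(s,None,fx=2.2,fy=2.2,interpolation=2))
E
```

```text
side stand top (331, array([476.3,  -6.6]), array([ 49.4, 200.5]), 13.1)
heads (206, array([471.9,  13.5]), array([ 25.1, 129.4]), 13.0)
side seat top (444, array([ 515.7, -297.3]), array([ 60. , 128.8]), 1.1)
side rack top (166, array([510.7, 301.9]), array([95.6, 32.9]), 74.2)
plate (1033, array([513.2, 287.9]), array([173.8,  93.8]), 73.3)
scene stand top (616, array([479.1, -10. ]), array([ 50.6, 201.7]), 12.4)
heads (269, array([481.7, -17.6]), array([ 25.9, 164.6]), 11.8)
scene seat top (1315, array([ 516.7, -298.4]), array([ 63.3, 122.3]), 1.2)
[0.72491052 0.08393865 0.38456389] [[ 9.99999175e-01  4.18007798e-04 -1.21431366e-03]
 [ 7.63686544e-04 -9.53753405e-01  3.00589187e-01]
 [-1.03250716e-03 -3.00589866e-01 -9.53752938e-01]]
```

View pics/crop.png

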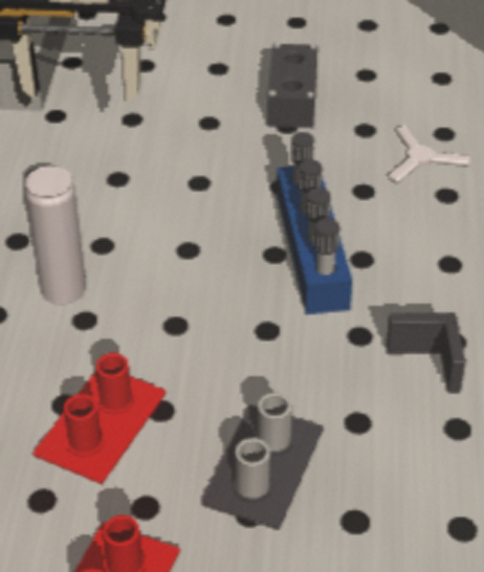

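View pics/w0.png

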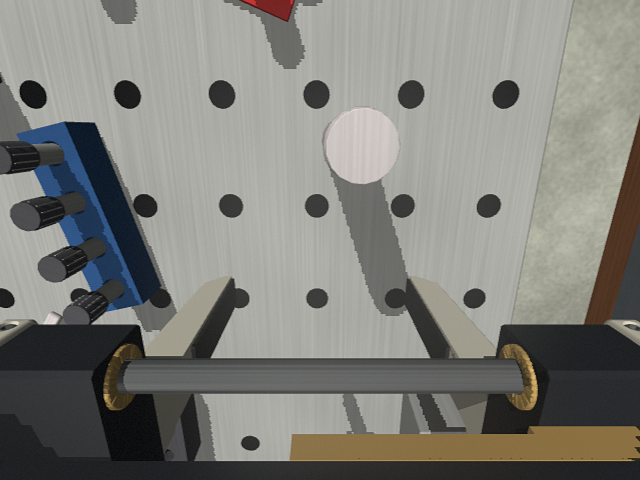

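Crop confirms the picks: steel rack (262,445 in the crop), blue stand with 4 pins, and dark seat block with two bores. The wrist view shows the stand at left and the can at (361,145). Next I take close looks at rack, stand and seat with the wrist camera.

```bash
cat >> h.py <<'E'
def quat(a):
    """tool down, closing line at world angle a"""
    from scipy.spatial.transform import Rotation as Ro
    y=np.array([np.cos(a),np.sin(a),0]);z=np.array([0,0,-1.]);x=np.cross(y,z)
    return np.roll(Ro.from_matrix(np.c_[x,y,z]).as_quat(),1)
E
python3 - <<'E'
from cell import *;from h import *
import pickle
print(quat(0))
for k,p,a in(("rack",(.49,.25,.27),-16),("stand",(.50,-.07,.27),12.7),("seat",(.516,-.345,.27),1.2)):
    arm.move_ptp(np.array(p),quat(np.radians(a)));arm.dwell(.1)
    s=snapshot("wrist");pickle.dump(s,open(k+".pkl","wb"));cv2.imwrite(f"pics/{k}.png",s["img"][...,::-1])
    print(k,sensors.sense()["clock"],sensors.sense()["tool_pos"])
ims=[cv2.resize(cv2.imread(f"pics/{k}.png"),(400,300)) for k in("rack","stand","seat")]
cv2.imwrite("pics/three.png",np.vstack([np.hstack(ims[:2]),np.hstack([ims[2],ims[2]*0])]))
E
```

```text
[0.         0.70710678 0.70710678 0.        ]
rack 1.6083 [0.49088214 0.24913988 0.26972333]
stand 2.975 [ 0.50032425 -0.06877027  0.26992517]
seat 4.1917 [ 0.51683424 -0.34294244  0.27014026]
```

View pics/three.png

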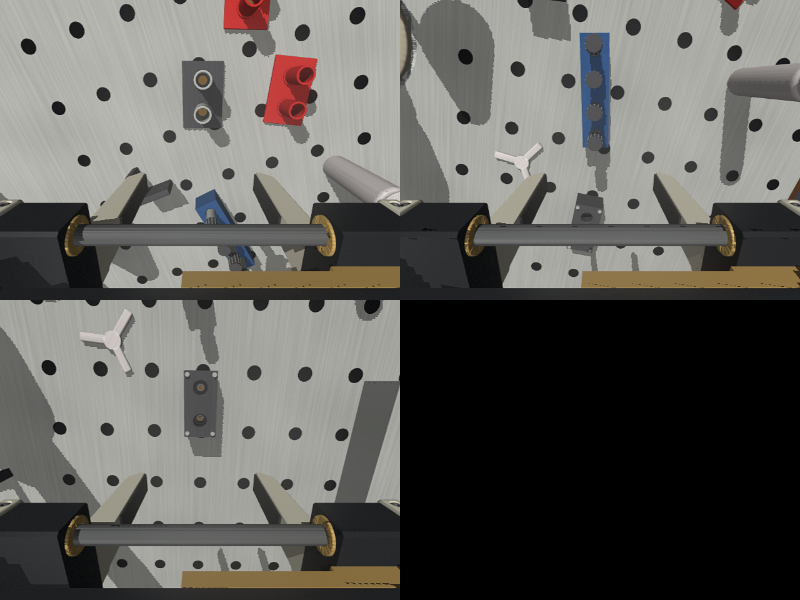

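The tiles show the steel rack with its pipes at (203,78),(202,113), the stand heads at (594,45)…(595,142), and the seat bores at (200,387),(199,420). All are clear and unoccluded.

```bash
python3 - <<'E'
import pickle;from h import *
def comps(P,m,mn):
    n,l,st,_=cv2.connectedComponentsWithStats(m.astype(np.uint8))
    for i in range(1,n):
        if st[i,4]>=mn: yield P[l==i]
r3=lambda x:np.round(np.array(x,float),1)
def L(k):s=pickle.load(open(k+".pkl","rb"));return s,cloud(s),s["img"].astype(int)
s,P,im=L("stand");v,u=np.mgrid[:480,:640]
near=lambda P,c,r:np.hypot(P[...,0]-c[0],P[...,1]-c[1])<r
for p in comps(P,near(P,(.478,-.008),.12)&(P[...,2]>.098)&(P[...,2]<.112),30):
    c,r=cv2.minEnclosingCircle((p[:,:2]*1000).astype(np.float32)); print("head",r3(c),round(r,1),r3(p.mean(0)*1000),len(p))
m=near(P,(.478,-.008),.12)&(abs(P[...,2]-.046)<.003)&(im[...,2]>im[...,0]+30)
print("stand",cv2.minAreaRect((P[m][:,:2]*1000).astype(np.float32)),P[m][:,2].mean())
s,P,im=L("seat")
m=near(P,(.516,-.298),.08)&(abs(P[...,2]-.046)<.003);p=P[m]
print("seat",cv2.minAreaRect((p[:,:2]*1000).astype(np.float32)),p[:,2].mean())
h=near(P,(.516,-.298),.045)&(P[...,2]<.042)
# holes as inner contours of the top mask
cs,hi=cv2.findContours(m.astype(np.uint8),cv2.RETR_CCOMP,cv2.CHAIN_APPROX_NONE)
for c,q in zip(cs,hi[0]):
    if q[3]>=0 and cv2.contourArea(c)>60:
        g=ray(s,c.reshape(-1,2),.046)*1000;e=cv2.minEnclosingCircle(g.astype(np.float32));print("bore",r3(e[0]),round(e[1],1),cv2.fitEllipse(g.astype(np.float32)))
s,P,im=L("rack")
m=near(P,(.511,.302),.07)&(abs(P[...,2]-.06)<.004)
for p in comps(P,m,30):
    c,r=cv2.minEnclosingCircle((p[:,:2]*1000).astype(np.float32));print("pipe",r3(c),round(r,1),p[:,2].mean())
E
```

```text
head [461.2  61.6] 13.2 [461.5  61.6 106.4] 740
head [472.3  13. ] 13.2 [472.5  13.3 106.6] 618
head [483.7 -35.4] 13.5 [483.7 -34.8 106.3] 553
head [494.9 -83.8] 13.3 [494.7 -83.  106.1] 511
stand ((477.88067626953125, -10.734107971191406), (49.651371002197266, 200.0613555908203), 12.9185152053833) 0.04663622005057403
seat ((517.0753173828125, -300.3232727050781), (59.82548522949219, 120.25255584716797), 0.2607199251651764) 0.046590995753354666
bore [ 517.1 -329.6] 12.9 ((517.1599731445312, -329.6521301269531), (24.434005737304688, 24.85913848876953), 99.37019348144531)
bore [ 516.4 -270.1] 12.9 ((516.442138671875, -270.0744323730469), (24.75701332092285, 24.917133331298828), 23.876792907714844)
pipe [520.1 330.4] 16.3 0.060399485905772134
pipe [503.3 273. ] 16.3 0.06019344421052389
```

```bash
cat > job.py <<'E'
from cell import *;from h import *
PIN=[(.4612,.0616),(.4723,.013),(.4837,-.0354),(.4949,-.0838)]
BORE=[(.5171,-.3298),(.5166,-.2702)]; PIPE=[(.5201,.3304),(.5033,.273)]
AS,AB,AP=np.radians([12.9,.4,-16.3]); ZT=.20
P3=lambda xy,z:np.array([xy[0],xy[1],z])
def st(t):
    s=sensors.sense();print(t,"t%.2f"%s["clock"],"tcp",np.round(s["tool_pos"]*1000,1),"F",np.round(s["wrist_force"],1),"gap %.1f"%(s["finger_gap"]*1e3),flush=True);return s
def pick(xy,a,z=.073):
    arm.move_ptp(P3(xy,z+.06),quat(a));arm.move_straight(P3(xy,z),feed=.12)
    arm.grasp(25);st("grasped");arm.move_straight(P3(xy,ZT),feed=.2)
def carry(xy,a,z):
    arm.move_ptp(P3(xy,ZT),quat(a));arm.move_straight(P3(xy,z),feed=.15)
def feel(b):
    """lower gently into a bore; square stops at tcp z ~.083, chamfered ~.0765"""
    carry(BORE[b],AB,.119);arm.dwell(.1);st("over")
    hit=arm.move_straight(P3(BORE[b],.075),feed=.04,force_limit=6);print("hit",hit);return st("felt")["tool_pos"][2]
def topipe(p):
    carry(PIPE[p],AP,.133);arm.dwell(.1)
    hit=arm.move_straight(P3(PIPE[p],.077),feed=.06,force_limit=6);print("hit",hit);st("pipe")
def leave():
    arm.open_gripper();z=sensors.sense()["tool_pos"];arm.move_straight(P3(z[:2],.14),feed=.15);st("left")
E
python3 - <<'E'
from job import *
pick(PIN[3],AS);feel(0)
E
```

```text
grasped t7.03 tcp [494.8 -83.8  73. ] F [-0.6 -0.1 -0.9] gap 25.3
over t9.58 tcp [ 517.8 -329.9  120.2] F [ 0.6 -0.3 -2. ] gap 25.9
hit True
felt t10.43 tcp [ 516.9 -329.7   82.5] F [0.5 0.1 3.1] gap 25.5
```

```bash
python3 - <<'E'
from job import *
arm.move_straight(P3(BORE[0],ZT),feed=.2);topipe(0)
E
```

```text
hit False
pipe t15.30 tcp [520.3 330.4  77.3] F [ 0.2 -0.  -1.5] gap 25.3
```

```bash
python3 - <<'E'
from job import *
leave();pick(PIN[2],AS);feel(0)
E
```

```text
left t17.02 tcp [519.8 330.4 139.8] F [-1.2  0.4 -0.8] gap 92.9
grasped t20.11 tcp [483.6 -35.4  73. ] F [ 0.2 -0.2 -0. ] gap 25.8
over t22.82 tcp [ 517.8 -329.9  120.2] F [-0.6 -0.2 -1.7] gap 25.5
hit True
felt t23.87 tcp [ 516.8 -330.1   75.4] F [-0.4 -0.4  5. ] gap 25.1
```

Chamfered: it went 7 mm lower. I release it here and feel the next pin in bore 1.

```bash
python3 - <<'E'
from job import *
leave();pick(PIN[1],AS);feel(1)
E
```

```text
left t25.61 tcp [ 515.9 -329.3  139.8] F [-0.4  0.6  0.5] gap 93.0
grasped t28.62 tcp [472.3  13.   73. ] F [ 0.  -0.3 -0.7] gap 25.3
over t31.30 tcp [ 517.4 -270.2  120.1] F [-1.1 -0.3 -2.6] gap 25.6
hit True
felt t32.14 tcp [ 516.5 -270.2   82.5] F [ 1.5 -0.9  1.9] gap 25.6
```

```bash
python3 - <<'E'
from job import *
arm.move_straight(P3(BORE[1],ZT),feed=.2);topipe(1)
s=snapshot("wrist");cv2.imwrite("pics/pp.png",s["img"][...,::-1])
leave();pick(PIN[0],AS);feel(1)
E
```

```text
hit False
pipe t36.62 tcp [503.5 273.1  77.3] F [-0.5 -0.2 -1.5] gap 25.5
left t38.40 tcp [503.1 273.  139.8] F [ 0.5  1.  -0.4] gap 93.0
grasped t40.98 tcp [461.1  61.6  73. ] F [ 0.  -0.1  0.1] gap 25.5
over t43.83 tcp [ 517.3 -270.3  120.1] F [ 1.   0.2 -2.5] gap 25.8
hit True
felt t44.86 tcp [ 516.2 -270.5   75.4] F [0.8 0.1 3.5] gap 25.4
```

Chamfered. I release it, then check head heights at seat and rack.

```bash
python3 - <<'E'
from job import *
leave()
def look(p,a,cs,nm):
    arm.move_ptp(np.array(p),quat(np.radians(a)));arm.dwell(.15);s=snapshot("wrist");P=cloud(s)
    for c in cs:
        q=P[(np.hypot(P[...,0]-c[0],P[...,1]-c[1])<.016)&(P[...,2]>.09)&(P[...,2]<.13)]
        print(nm,len(q),np.round(np.median(q,0)*1000,1) if len(q) else None)
    return cv2.resize(s["img"][...,::-1],(400,300))
a=look((.516,-.345,.27),1.2,BORE,"bore");b=look((.49,.25,.27),-16,PIPE,"pipe")
c=cv2.resize(snapshot("side")["img"][...,::-1],(400,300))
cv2.imwrite("pics/end.png",np.vstack([np.hstack([a,b]),np.hstack([c,c*0])]));st("end")
E
```

```text
left t46.60 tcp [ 515.4 -269.8  139.8] F [ 0.   1.3 -0.4] gap 93.1
bore 585 [ 517.  -328.4  109. ]
bore 607 [ 516.3 -270.1  109. ]
pipe 617 [520.3 330.1 108.5]
pipe 580 [504.2 274.6 108.4]
end t49.83 tcp [490.3 249.5 270. ] F [1.  0.2 0.1] gap 92.9
```

View pics/end.png

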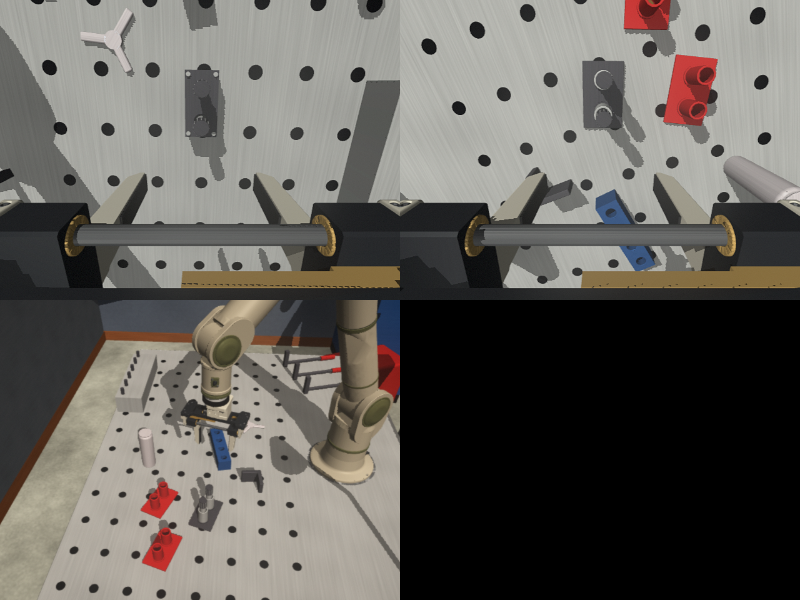

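The picture shows both bores holding a pin (202,85 and 201,122) and both pipes holding a pin (602,80 and 602,112). The stand is empty, and the key, corner block and can are undisturbed. Head heights are 109 mm in the bores and 108.5 mm in the pipes, which fits all four pins being home.

```bash
python3 -c "
from cell import arm
print(arm.sign_off())"
```

```text
the job is handed in; nothing more can be done
None
```

Job handed in at about 50 s on the clock: the chamfered pins (stand sockets 0 and 2, my numbering from the rack end) are home in the two bores, the square-cut pins (sockets 1 and 3) stand in the two steel pipes, and the gripper is clear of everything.

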